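Lock the lever clamp with its spring cotter

TASK

Swing the clamp bar down flat over the brake levers so that its slot passes over the post, then lock it: push the spring cotter's straight leg all the way through the post's cross hole until its outer leg has snapped over the post, and let go. Leave the plug gauge, the tape roll and the pliers where they lie.

Things in the scene. Friction and masses are not known exactly. Their poses are not given: they have to be found in the camera images.
- clamp: lever clamp fixed to the table: aluminium base plate 130 x 240 x 16 mm with three brake levers lying on it along its x (174 mm long, tops 29 mm above the table). Origin: centre of the plate's underside, on the table; z up, y from the post towards the bar's hinge. Hinge pin: along x at y = +85 mm, 35 mm up. Locking post: at y = -85 mm, head 20 (x) by 24 mm (y), top 60 mm up.
- post_hole (a point): centre of the post's cross hole: round, 11 mm wide, through the post head along the clamp's x, 20 mm from face to face, with 3 mm countersinks at both ends; 46 mm above the table and 7 mm above the top of the closed bar. Axes as the clamp's.
- bar (a joint): angle of the clamp bar on its hinge, rad: 0 = down flat on a stop (its top then 39 mm above the table), positive = free end raised; starts at 0.45 to 0.75 and stays where left (stiff hinge, a few N on mid-bar move it). Steel strap 44 mm wide, 8 mm thick, 200 mm long from the hinge: solid for 157 mm, then a slot 26 x 34 mm that passes over the post.
- bar_top (a point): point on the top face of the clamp bar, on its centre line, 95 mm from the hinge axis: a good place to press. It moves with the bar.
- cotter_tail (a point): centre of the tail of the loose steel spring cotter (hair-pin clip of 8 mm round wire, 120 mm long, lying flat, wire centre 4 mm up). The tail is a rigid U of two parallel wires, 24.5 mm wide over the outside along y, straight for 14 mm each way along x: grip it across y. x points along the straight leg to its tip, y from the straight leg to the outer leg, z up.
- cotter_seat (a point): point on the axis of the cotter's straight leg, 46 mm ahead (x) and 8.25 mm to the right (-y) of cotter_tail, same axes; lies at the hole's centre when home. The leg's tip is 46 mm ahead of it (last 6 mm thinned to 5 mm). The outer leg, at y = +16.5 mm, bends in to a neck 20 mm ahead (3.5 mm gap to the straight leg), then flares out. An eye 24 mm behind stops the post.
- outer_leg (a joint): angle by which the cotter's sprung outer leg is spread, rad: 0 = relaxed; 0.04 to 0.08 while its neck rides over the post; springs back when the neck has passed. Pushing the cotter over takes 5 to 15 N.
- plug_gauge_mid (a point): bystander: plug gauge, a metal rod 102 mm long (along its y), 16 mm thick, lying on the table; this point is its centre.
- tape_roll: bystander: roll of masking tape, 100 mm across, 24 mm high, lying flat; origin at the centre of its underside.
- pliers: bystander: pliers 180 mm long (along y), 55 mm wide, 14 mm high; origin at the centre of the underside.
Not all that is in view belongs to the job. Leave any purple or turquoise look-alike of the part that bears cotter_tail alone.

How it is judged:
By the outcome, as a careful person would: the job done as asked, in the order asked, and still so for the second after the job is handed in, with the robot touching nothing.
It also fails if it takes over 51 s, if anything falls off the work surface, if the arm or the gripper's body presses on something with over 40 N, if the wrist force passes 120 N, or if a joint passes its speed limit or range.

ROBOT

A 6-joint arm with a two-finger parallel gripper is mounted at the origin on a cart in front of the work surface, level with it; the furniture and walls round the work are solid. World frame = base frame: x ahead of the robot, y to its left, z up, the work surface at z = 0. Lengths are in m, angles in rad, forces in N, time in s.
With the tool pointing down it reaches from about 0.375 to 0.9 m from the base axis. Payload 3.1 kg.
Tool frame: the origin (TCP) lies on the centre line of the jaws, within the pads' length; the fingertips stand 11 mm ahead of it and the grasp point (between the pads) lies 8 mm behind it; x points along the fingers, y is the direction in which the jaws open and shut, and the axes are right-handed (so a half turn about x gives the same grasp; the last joint's range is limited). The gripper opens to 87 mm and grips with 3 to 60 N. Pads are 19 mm wide; open, the fingers measure 117 mm over their backs; the gripper's body (75 mm by 190 mm) begins 51 mm behind the grasp point.
Start: joints at [-1.446, 0.527, 1.433, -0, 1.181, -0.178], TCP at [0.186, -0.597, 0.234] pointing down, gripper open.
Joint ranges: [-3.08, 3.08], [-0.75, 2.2], [0.22, 2.44], [-1.43, 4.57], [0, 2.65], [-2.85, 2.85]. Speed limits (rad/s): [2.79, 2.79, 3.14, 3.14, 3.14, 3.14].

INTERFACE

Orientations are given as a unit quaternion [x, y, z, w].
In Python, from rig import robot, camera, camera_info gives the robot as it stands.
- The arm moves only by the shell command python3 -m inch 'ROWS' [FORCE]. ROWS is JSON, a list that holds one entry, the list of rows, each a list of 5 numbers: the shift along the tool's x, y, z in cm, then the turn about the tool's x in rad, then the opening, from 0 (shut) to 1 (fully open). A call has 1 to 8 rows; each row shifts and turns the pose as measured when the row begins, along the tool's axes as they then stand; what a row does not reach is not made up. A row lasts 1/12 s, in which the tool goes at most 41.7 mm and 7.16 degrees, less where a joint would pass 70% of its speed; a pose out of reach is approached as far as the arm can. A call with a gripper value outside its range is refused whole. The fingers move at their own pace and stop on an object; FORCE is the grip in N (left out, the last holds). Time passes only in rows, so rows that do not move let the fingers close. It gives the time, the measured TCP pose, the force and the opening at its end, in the units of the state.
- robot.get_obs(): the state, without advancing time (a new reading comes with each control period).
- camera(name): name is "side" or "top"; returns the picture (420x560x3 uint8, red, green, blue); there is no depth.
- camera_info(name): a dict with "camera_matrix" (3x3 intrinsics, pixels), "rvec" (rotation vector, rad) and "tvec" (3), from world to camera coordinates, as OpenCV has them. Camera axes: x right, y down, z forward; pixel columns grow to the right and rows downward; lengths in m; the calibration is good to about 2 mm. A picture is of the moment at which its call begins. camera_info takes no time and is no camera call.
- robot.hand_in(): hands the job in, once; it reports no verdict.
The state is a dict: "time": time; "q": joint angles; "joint_velocities": joint speeds; "joint_torque": joint torques, N m; "position": TCP position; "tool_rot": TCP orientation; "ft_force": force on the tool from outside, world axes, zero at the start; "moment": the same for the moment, N m; "grip_width": finger opening in m.
Only numpy, scipy, OpenCV 4.12 (cv2) and the standard library are available. Lean on these libraries where they do the work, as an engineer would, in place of code of your own. Each camera call takes 0.05 s, during which the arm holds its last target. There are 200 camera calls.

## Working session

There is one attempt and no reset: what is moved stays moved. The work goes in short steps, Python scripts to look and compute and a shell command to move; the robot and the scene stay as the last step left them, time stands still between calls to the robot, and variables do not carry over. Pictures are saved under pics/ and viewed, about 8 in all and at most 12, crops included, and the job is handed in when it is done.

```bash
mkdir -p pics; ls; python3 - <<'E'
from rig import robot,camera,camera_info
import cv2
for n in("side","top"):
    cv2.imwrite(f"pics/{n}0.png",cv2.resize(camera(n)[:,:,::-1],(800,600),interpolation=cv2.INTER_CUBIC))
    print(camera_info(n))
print(robot.get_obs())
E
```

```text
pics
{'camera_matrix': array([[506.90680531,   0.        , 285.76291181],
       [  0.        , 506.90680531, 207.01925643],
       [  0.        ,   0.        ,   1.        ]]), 'rvec': array([ 2.26354333, -0.11436298,  0.04689189]), 'tvec': array([-0.55605194,  0.08003015,  1.2140736 ])}
{'camera_matrix': array([[419.45281189,   0.        , 274.20397541],
       [  0.        , 419.45281189, 207.71872507],
       [  0.        ,   0.        ,   1.        ]]), 'rvec': array([ 2.14569893, -2.11017807,  0.19683689]), 'tvec': array([-0.0275493 ,  0.55926439,  0.84321406])}
{'time': 0.1, 'q': array([-1.44647407e+00,  5.28394947e-01,  1.43376142e+00, -1.27507180e-05,
        1.18140756e+00, -1.78495291e-01]), 'joint_velocities': array([-7.77748811e-04, -1.76188985e-03, -3.61966837e-03,  7.84912052e-04,
       -1.08121728e-03,  1.66555853e-06]), 'joint_torque': array([-6.19305756e-04, -4.40988028e+01, -1.77148694e+01,  6.34294865e-02,
        5.34098712e-02, -4.81111965e-05]), 'position': array([ 0.18632925, -0.59591354,  0.23266017]), 'tool_rot': array([ 0.69903129,  0.10735203, -0.69900187,  0.10595842]), 'ft_force': array([-0.35384262,  0.48983065,  0.42012649]), 'moment': array([-0.00415553,  0.00572385,  0.00253585]), 'grip_width': 0.08671792009528201}
```

View pics/top0.png

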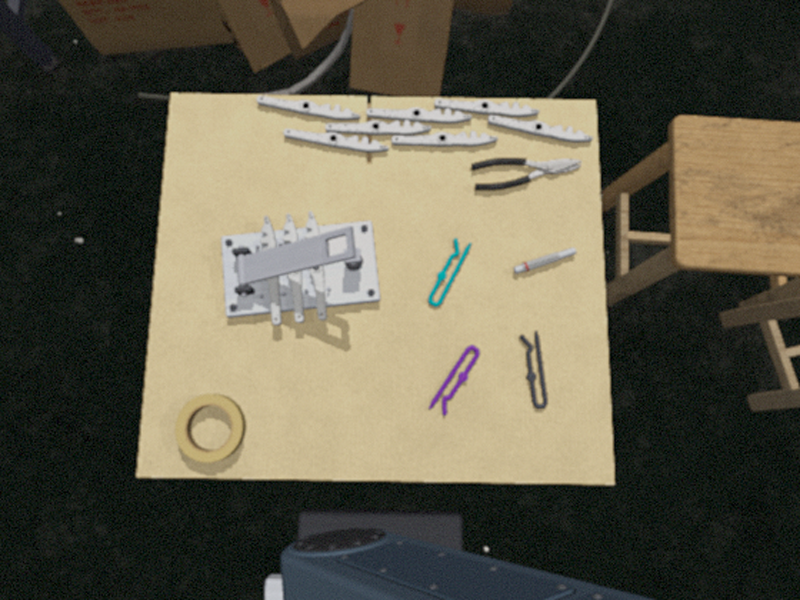

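View pics/side0.png

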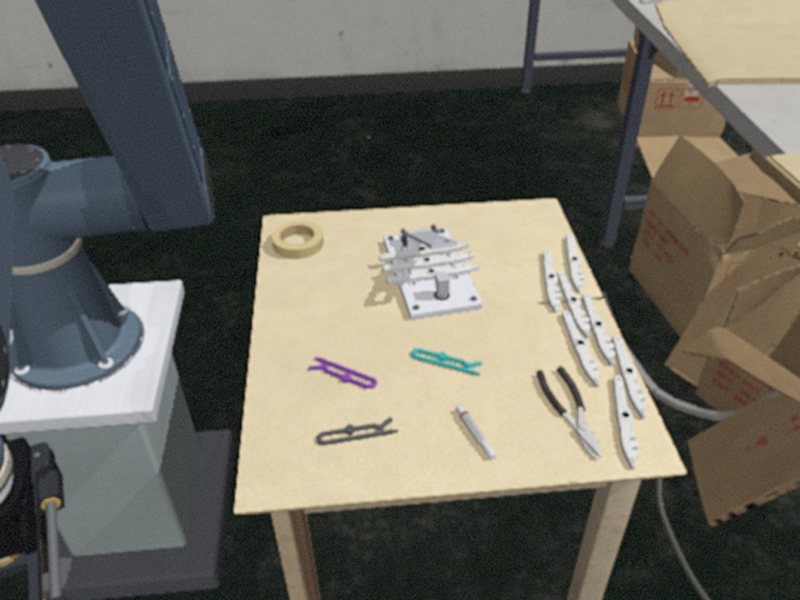

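The top view shows the dark cotter, with its tail at (540,404) and tip at (537,333). The clamp's post is at (353,258) and its hinge at (243,270). In the side view the cotter tail is at (322,438) and the post at (442,285). Next I'll view enlarged crops.

```bash
cat > h.py <<'E'
import numpy as np,cv2
from rig import robot,camera,camera_info
def cam(n):
    i=camera_info(n);R=cv2.Rodrigues(i["rvec"])[0];return i["camera_matrix"],R,np.array(i["tvec"])
def proj(n,p):
    i=camera_info(n);return cv2.projectPoints(np.array(p,float).reshape(-1,1,3),i["rvec"],i["tvec"],i["camera_matrix"],None)[0][:,0]
def ray(n,uv):
    K,R,t=cam(n);d=R.T@np.linalg.solve(K,[uv[0],uv[1],1.]);return -R.T@t,d
def atz(n,uv,z):
    c,d=ray(n,uv);return c+d*(z-c[2])/d[2]
def tri(a,b):  # a in side, b in top
    P=[];
    for n in("side","top"):
        K,R,t=cam(n);P.append(K@np.c_[R,t])
    X=cv2.triangulatePoints(P[0],P[1],np.array(a,float).reshape(2,1),np.array(b,float).reshape(2,1))[:,0];return X[:3]/X[3]
def crops(spec,f,w=400,h=300):
    """spec: list of (cam,u0,v0,scale), tiles w x h, two per row"""
    im={n:camera(n)[:,:,::-1] for n in {s[0] for s in spec}}
    T=[]
    for n,u,v,k in spec:
        c=im[n][v:v+int(h/k),u:u+int(w/k)];T.append(cv2.resize(c,(w,h),interpolation=cv2.INTER_CUBIC))
    cv2.imwrite(f,np.vstack([np.hstack(T[i:i+2]) for i in range(0,len(T),2)]))
E
python3 -c "
from h import *
crops([('top',145,140,3.2),('top',345,225,5),('side',250,145,3.5),('side',210,280,5)],'pics/c1.png')"
```

```text
(no output)
```

View pics/c1.png

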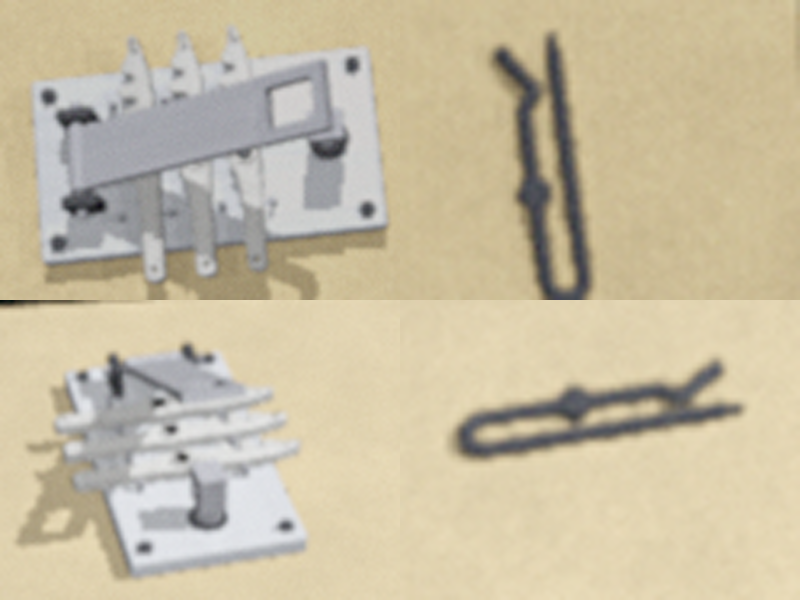

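The crops show the plate's corners, the post and the cotter's two legs clearly. I'll fit poses from them now.

```bash
cat > m1.py <<'E'
from h import *
from scipy.optimize import least_squares
np.set_printoptions(precision=4,suppress=True)
def px(c,tx,ty,u0,v0,k): return np.array([u0+(c[0]-tx+.5)/k-.5, v0+(c[1]-ty+.5)/k-.5])
T1=lambda c:px(c,0,0,145,140,3.2); T2=lambda c:px(c,400,0,345,225,5)
S1=lambda c:px(c,0,300,250,145,3.5); S2=lambda c:px(c,400,300,210,280,5)
print("tip tri",tri(S2((741,408)),T2((551,35)))); print("tail end tri",tri(S2((462,443)),T2((567,298))))
print("flare tri",tri(S2((718,366)),T2((500,52))))
# cotter fit in plane: pts local (tail frame)
L={'tip':(.092,-.00825),'flareend':None}
for n,f,pts in(("top",T2,[(551,35),(567,298),(585,282),(545,282),(563,130),(525,120),(535,95),(500,52),(535,190)]),("side",S2,[(741,408),(462,443),(480,450),(475,420),(600,435),(660,388),(682,400),(718,366),(574,403)])):
    print(n); print(np.array([atz(n,f(p),.004)[:2] for p in pts]))
print("post/slot")
print("plate top",[tri(S1(a),T1(b)) for a,b in(((131,562),(386,224)),((304,540),(365,46)))])
c=np.array([atz("top",T1(p),.016)[:2] for p in((365,46),(35,84),(44,258),(386,224))]);print(c)
print("sides",np.linalg.norm(c-np.roll(c,-1,0),axis=1))
m=np.array([[.065,-.12],[.065,.12],[-.065,.12],[-.065,-.12]])
def fit(p): 
    a=p[2];R=np.array([[np.cos(a),-np.sin(a)],[np.sin(a),np.cos(a)]]);return (m@R.T+p[:2]-c).ravel()
s=least_squares(fit,[*c.mean(0),0]);print("clamp",s.x,s.fun.reshape(4,2))
p=s.x;R=np.array([[np.cos(p[2]),-np.sin(p[2])],[np.sin(p[2]),np.cos(p[2])]])
W=lambda x,y,z:[*(R@[x,y]+p[:2]),z]
print("postxy",W(0,-.085,.06)); ph=np.array(W(0,-.085,.060))
print("proj post top side crop",(proj("side",ph)[0]-[250,145])*3.5+[0,300],"top crop",(proj("top",ph)[0]-[145,140])*3.2)
print("bar centre end tri: far bar end top corners")
for th in(.45,.55,.65,.75):
    q=[W(x,.085-.2*np.cos(th)+.004*0-np.sin(th)*-.0,.035+.2*np.sin(th)+.004*np.cos(th)) for x in(.022,-.022)]
    print(th,((proj("top",q)-[145,140])*3.2).round(0).tolist())
E
python3 m1.py
```

```text
tip tri [ 0.518  -0.2431  0.0035]
tail end tri [ 0.4019 -0.2476  0.001 ]
flare tri [ 0.5101 -0.22    0.0043]
top
[[ 0.5181 -0.2429]
 [ 0.403  -0.2468]
 [ 0.41   -0.2548]
 [ 0.4097 -0.2374]
 [ 0.476  -0.2471]
 [ 0.4801 -0.2304]
 [ 0.4912 -0.2351]
 [ 0.5101 -0.22  ]
 [ 0.4494 -0.234 ]]
side
[[ 0.5179 -0.2435]
 [ 0.4014 -0.2501]
 [ 0.4088 -0.2545]
 [ 0.4068 -0.2385]
 [ 0.4584 -0.2518]
 [ 0.4848 -0.2292]
 [ 0.4936 -0.2367]
 [ 0.5101 -0.2197]
 [ 0.4483 -0.2336]]
post/slot
plate top [array([0.562 , 0.0015, 0.0141]), array([0.6899, 0.0191, 0.0086])]
[[0.6892 0.0189]
 [0.6573 0.2506]
 [0.5336 0.2361]
 [0.5613 0.0014]]
sides [0.2339 0.1245 0.2363 0.1291]
clamp [0.6104 0.1267 0.1272] [[ 0.0008 -0.0029]
 [ 0.0023  0.0034]
 [-0.0029  0.0014]
 [-0.0002 -0.0019]]
postxy [np.float64(0.6211326468874239), np.float64(0.04243322820477674), 0.06]
proj post top side crop [206.6876 468.1245] top crop [324.1877 122.1205]
bar centre end tri: far bar end top corners
0.45 [[330.0, 60.0], [338.0, 128.0]]
0.55 [[313.0, 53.0], [320.0, 123.0]]
0.65 [[293.0, 47.0], [300.0, 118.0]]
0.75 [[268.0, 42.0], [275.0, 114.0]]
```

Checks: the cotter is at z ≈ 4 mm and about 117 mm long, and the plate measures 236 x 127. Both agree with the text. I'll go to the bar first with the gripper shut.

```bash
cat > go.py <<'E'
import sys
from h import *
from scipy.spatial.transform import Rotation as Ro
np.set_printoptions(precision=4,suppress=True)
# usage: go.py x y z yaw : total shift in tool axes (cm) and turn (rad) AFTER turning; tool y target = +-(−sin,cos)
o=robot.get_obs();R=Ro.from_quat(o["tool_rot"]).as_matrix();p=np.array(o["position"])
x,y,z,a=map(float,sys.argv[1:5])
yt=R[:,1];cur=np.arctan2(-yt[0],yt[1])  # yaw such that tool y = (-sin,cos)
best=(a-cur+np.pi/2)%np.pi-np.pi/2   # yaw about world z to add
print("t",o["time"],"pos",p,"R",R.round(3).tolist(),"f",o["ft_force"],"w",o["grip_width"],"q6",o["q"][5])
turn=-best # tool x is down
R2=R@Ro.from_rotvec([turn,0,0]).as_matrix()
print("turn",turn,"shift now-axes",R.T@([x,y,z]-p)*100,"after-turn axes",R2.T@([x,y,z]-p)*100)
E
python3 go.py .612 .117 .15 .127
```

```text
t 0.2 pos [ 0.1863 -0.5962  0.2329] R [[-0.0, 0.298, -0.955], [0.001, -0.955, -0.298], [-1.0, -0.001, -0.0]] f [-0.012   0.3342 -0.136 ] w 0.08698458063567205 q6 -0.17851567127751236
turn 0.17579468462673198 shift now-axes [  8.3779 -55.3673 -61.8938] after-turn axes [  8.3779 -65.3386 -51.2567]
```

```bash
python3 -m inch '[[[0,0,0,0.09,0],[0,0,0,0.086,0],[0.3,-3,-2.4,0,0],[0.3,-3,-2.4,0,0],[0.3,-3,-2.4,0,0],[0.3,-3,-2.4,0,0],[0.3,-3,-2.4,0,0],[0.3,-3,-2.4,0,0]]]' 20; python3 go.py .612 .117 .15 .127
```

```text
time: 0.87
position: [0.3077, -0.4033, 0.2121]
tool_rot: [-0.706, -0.034, 0.706, -0.039]
ft_force: [0.6, 0.4, -0.7]
grip_width: 0.0418
t 0.8667 pos [ 0.3077 -0.4033  0.2121] R [[-0.0, 0.104, -0.995], [-0.007, -0.995, -0.104], [-1.0, 0.007, 0.001]] f [ 0.6092  0.3827 -0.6849] w 0.04181492378621081 q6 0.3314257542565896
turn -0.022927967468493016 shift now-axes [  5.8128 -48.6281 -35.6754] after-turn axes [  5.8128 -47.7974 -36.7808]
```

```bash
python3 -m inch '[[[0.4,-3.1,-2.3,-0.003,0],[0.4,-3.1,-2.3,-0.003,0],[0.4,-3.1,-2.3,-0.003,0],[0.4,-3.1,-2.3,-0.003,0],[0.4,-3.1,-2.3,-0.003,0],[0.4,-3.1,-2.3,-0.003,0],[0.4,-3.1,-2.3,-0.003,0],[0.4,-3.1,-2.3,-0.003,0]]]'; python3 -m inch '[[[0.2,-2.8,-2.2,0,0],[0.2,-2.8,-2.2,0,0],[0.2,-2.8,-2.2,0,0],[0.2,-2.8,-2.2,0,0],[0.2,-2.8,-2.2,0,0],[0.2,-2.8,-2.2,0,0],[0.2,-2.8,-2.2,0,0],[0.2,-2.8,-2.2,0,0]]]';  python3 go.py .612 .117 .12 .127
```

```text
time: 1.53
position: [0.468, -0.1231, 0.1773]
tool_rot: [0.706, 0.041, -0.705, 0.047]
ft_force: [0.8, -0.3, -0.3]
grip_width: 0.0007
time: 2.2
position: [0.6187, 0.1371, 0.1572]
tool_rot: [-0.705, -0.042, 0.706, -0.049]
ft_force: [0.8, 0.0, -0.9]
grip_width: 0.0004
t 2.2 pos [0.6187 0.1371 0.1572] R [[-0.0, 0.128, -0.992], [-0.009, -0.992, -0.128], [-1.0, 0.009, 0.002]] f [ 0.7669  0.0098 -0.8519] w 0.0003716782513197874 q6 1.4944842645951704
turn 0.0013339621458063888 shift now-axes [3.7378 1.8758 0.9112] after-turn axes [3.7378 1.877  0.9086]
```

```bash
python3 -m inch '[[[1,0.95,0.45,0,0],[1,0.95,0.45,0,0],[1.5,0,0,0,0],[1.5,0,0,0,0],[0.7,0,0,0,0],[0.7,0,0,0,0],[0.7,0,0,0,0],[0.7,0,0,0,0]]]';  python3 go.py .612 .117 .05 .127
```

```text
time: 2.87
position: [0.6202, 0.127, 0.0776]
tool_rot: [0.71, 0.047, -0.701, 0.053]
ft_force: [0.1, -0.2, 2.1]
grip_width: 0.0002
t 2.8667 pos [0.6202 0.127  0.0776] R [[0.013, 0.141, -0.99], [-0.007, -0.99, -0.142], [-1.0, 0.008, -0.012]] f [ 0.0656 -0.1736  2.1011] w 0.00015963002598609312 q6 1.4639071724196835
turn 0.014891506576434566 shift now-axes [2.7601 0.8499 0.9904] after-turn axes [2.7601 0.8646 0.9776]
```

```bash
python3 -m inch '[[[0.5,0.3,0.3,0,0],[0.5,0.3,0.3,0,0],[0.5,0,0,0,0],[0.4,0,0,0,0],[0.4,0,0,0,0],[0.4,0,0,0,0],[0.3,0,0,0,0]]]';  python3 go.py .612 .117 .05 .127
```

```text
time: 3.45
position: [0.6169, 0.1187, 0.0501]
tool_rot: [0.711, 0.047, -0.7, 0.052]
ft_force: [-9.2, 0.9, 38.4]
grip_width: 0.0004
t 3.45 pos [0.6169 0.1187 0.0501] R [[0.017, 0.14, -0.99], [-0.006, -0.99, -0.14], [-1.0, 0.009, -0.016]] f [-9.2381  0.8501 38.4341] w 0.00039267419332727035 q6 1.452270593650922
turn 0.013763952991128647 shift now-axes [0.0002 0.1038 0.5111] after-turn axes [0.0002 0.1108 0.5096]
```

```bash
python3 -m inch '[[[-2,0,0,0,0],[-3,0,0,0,0],[-3,0,0,0,1],[0,3,1,0,1],[0,3,1.6,0,1],[0,3,1.6,0,1],[0,3,1.6,0,1],[0,3,1.6,0,1]]]';  python3 go.py .426 -.245 .08 .107;python3 -c "
from h import *
crops([('top',145,140,3.2),('top',345,225,5),('side',250,145,3.5),('side',210,280,5)],'pics/c2.png')"
```

```text
time: 4.12
position: [0.5644, -0.0373, 0.1342]
tool_rot: [0.712, 0.052, -0.698, 0.057]
ft_force: [-0.0, -0.9, -0.6]
grip_width: 0.0322
t 4.1167 pos [ 0.5644 -0.0373  0.1342] R [[0.021, 0.153, -0.988], [-0.005, -0.988, -0.153], [-1.0, 0.008, -0.02]] f [-0.0338 -0.9321 -0.5837] w 0.03223507748838189 q6 1.1523010499537334
turn 0.04676870793713128 shift now-axes [ 5.2242 18.3646 16.9656] after-turn axes [ 5.2242 19.1377 16.0885]
```

View pics/c2.png

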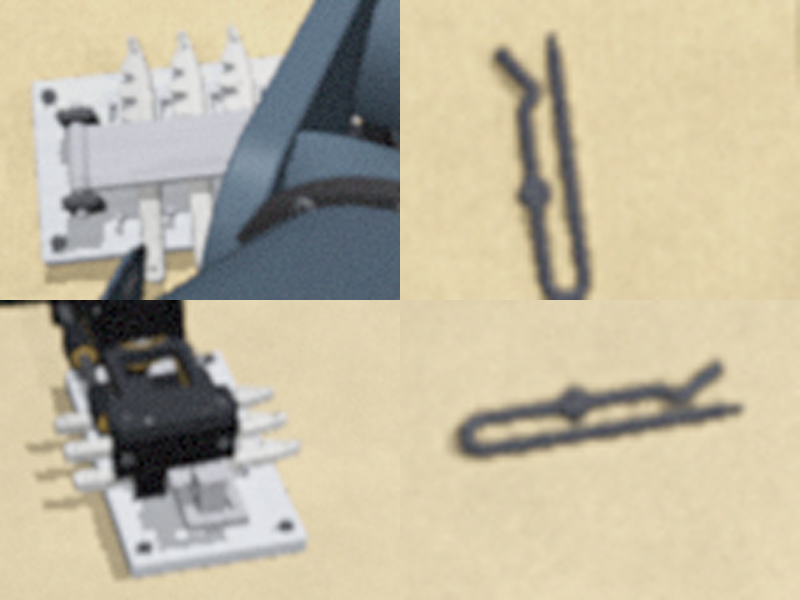

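The bar lies flat and the post stands through the slot. Next is the cotter.

```bash
python3 -m inch '[[[0.5,0,0,0.046,0.8],[0.5,2.7,2.3,0,0.8],[0.5,2.7,2.3,0,0.8],[0.5,2.7,2.3,0,0.8],[0.5,2.7,2.3,0,0.8],[0.5,2.7,2.3,0,0.8],[0.5,2.7,2.3,0,0.8],[0.5,2,1.5,0,0.8]]]';  python3 go.py .426 -.245 .04 .107
```

```text
time: 4.88
position: [0.432, -0.2371, 0.0897]
tool_rot: [0.716, 0.036, -0.696, 0.04]
ft_force: [0.8, 0.6, -0.0]
grip_width: 0.0694
t 4.8833 pos [ 0.432  -0.2371  0.0897] R [[0.028, 0.108, -0.994], [-0.004, -0.994, -0.108], [-1.0, 0.007, -0.027]] f [ 0.7786  0.5569 -0.035 ] w 0.0694097216625896 q6 0.7017550319781116
turn 0.0012278702011290221 shift now-axes [4.9577 0.6824 0.8201] after-turn axes [4.9577 0.6834 0.8192]
```

```bash
python3 -m inch '[[[1.2,0.35,0.4,0,0.7],[1.2,0.35,0.4,0,0.7],[1.2,0,0,0,0.7],[1.2,0,0,0,0.7]]]';  python3 go.py .426 -.245 .0135 .107; python3 -c "
from h import *
crops([('top',340,220,5),('side',210,240,4)],'pics/c3.png')"
```

```text
time: 5.22
position: [0.4261, -0.251, 0.0402]
tool_rot: [0.717, 0.032, -0.695, 0.038]
ft_force: [1.0, -0.5, 0.2]
grip_width: 0.0618
t 5.2167 pos [ 0.4261 -0.251   0.0402] R [[0.032, 0.099, -0.995], [-0.007, -0.995, -0.099], [-0.999, 0.01, -0.031]] f [ 0.9578 -0.4539  0.2076] w 0.06176901399818497 q6 0.6723581267535004
turn -0.008102004515199823 shift now-axes [ 2.6684 -0.6293  0.0295] after-turn axes [ 2.6684 -0.6295  0.0244]
```

View pics/c3.png

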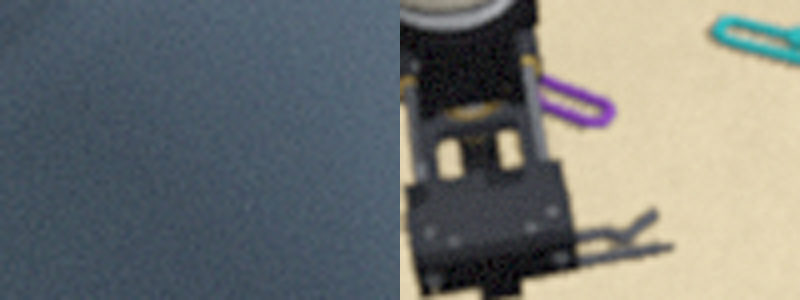

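```bash
python3 -m inch '[[[0.8,-0.3,0,-0.008,0.65],[0.8,-0.3,0,0,0.65],[0.6,0,0,0,0.65],[0.2,0,0,0,0.65]]]';  python3 go.py .426 -.245 .0135 .107
```

```text
time: 5.65
position: [0.4273, -0.2425, 0.0144]
tool_rot: [0.717, 0.037, -0.695, 0.042]
ft_force: [0.8, 0.3, 0.9]
grip_width: 0.0567
t 5.65 pos [ 0.4273 -0.2425  0.0144] R [[0.031, 0.111, -0.993], [-0.006, -0.994, -0.111], [-1.0, 0.009, -0.03]] f [0.7704 0.3154 0.9167] w 0.05670512002725314 q6 0.6695535933063623
turn 0.00396325871462011 shift now-axes [0.0825 0.2329 0.1582] after-turn axes [0.0825 0.2335 0.1572]
```

```bash
python3 -m inch '[[[0.08,0.2,0.15,0,0.5],[0,0,0,0,0],[0,0,0,0,0],[0,0,0,0,0],[0,0,0,0,0],[0,0,0,0,0],[0,0,0,0,0]]]' 50;  python3 go.py .426 -.245 .0735 .107
```

```text
time: 6.23
position: [0.4266, -0.2447, 0.014]
tool_rot: [0.717, 0.037, -0.695, 0.043]
ft_force: [-0.1, -0.6, -0.4]
grip_width: 0.0231
t 6.2333 pos [ 0.4266 -0.2447  0.014 ] R [[0.032, 0.112, -0.993], [-0.007, -0.994, -0.112], [-0.999, 0.01, -0.031]] f [-0.1137 -0.575  -0.4176] w 0.023054852927074782 q6 0.6635156682222779
turn 0.004845476118019221 shift now-axes [-5.9528  0.0823 -0.1246] after-turn axes [-5.9528  0.0817 -0.125 ]
```

```bash
python3 -m inch '[[[-1,0,0,0,0],[-2,0,0,0,0],[-2,0,0,-0.01,0],[-1,0,0,-0.01,0],[0,-3,-0.8,0,0],[0,-3,-0.8,0,0],[0,-3,-0.8,0,0],[0,-3,-0.8,0,0]]]';  python3 go.py .48 .033 .056 .127
```

```text
time: 6.9
position: [0.4438, -0.1262, 0.0811]
tool_rot: [0.72, 0.037, -0.692, 0.049]
ft_force: [0.5, 0.3, -1.1]
grip_width: 0.0225
t 6.9 pos [ 0.4438 -0.1262  0.0811] R [[0.041, 0.12, -0.992], [-0.015, -0.993, -0.121], [-0.999, 0.02, -0.039]] f [ 0.4978  0.3217 -1.0907] w 0.02249388150932905 q6 0.9118139309368803
turn -0.006688408816927449 shift now-axes [  2.4159 -15.4133  -5.4134] after-turn axes [  2.4159 -15.3768  -5.5164]
```

```bash
python3 -m inch '[[[0.2,-2.5,-0.9,-0.003,0],[0.2,-2.5,-0.9,-0.003,0],[0.2,-2.5,-0.9,0,0],[0.2,-2.5,-0.9,0,0],[0.2,-2.5,-0.9,0,0],[0.3,-1.5,-0.6,0,0],[0.3,0,0,0,0],[0,0,0,0,0]]]';  python3 go.py .48 .033 .056 .127; python3 -c "
from h import *
crops([('top',215,140,5),('side',190,150,3.2)],'pics/c4.png')"
```

```text
time: 7.57
position: [0.4771, 0.0316, 0.0697]
tool_rot: [0.721, 0.041, -0.69, 0.054]
ft_force: [-0.5, -0.3, -1.3]
grip_width: 0.023
t 7.5667 pos [0.4771 0.0316 0.0697] R [[0.044, 0.133, -0.99], [-0.015, -0.991, -0.134], [-0.999, 0.021, -0.042]] f [-0.5499 -0.3445 -1.3275] w 0.023001971399715965 q6 1.2870401620498366
turn 0.006259133700878827 shift now-axes [ 1.3746 -0.1306 -0.2457] after-turn axes [ 1.3746 -0.1322 -0.2448]
```

View pics/c4.png

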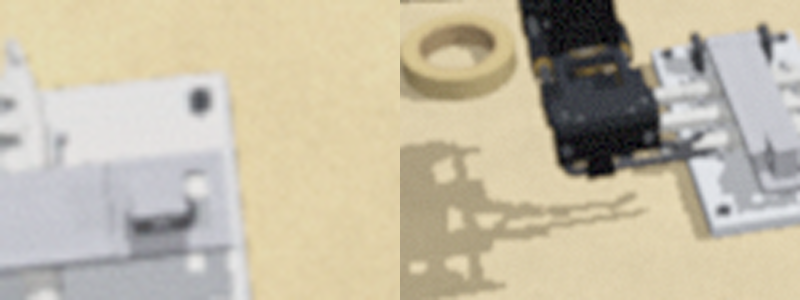

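The top crop shows the post's dark near face at (128-193, 208-232). The cotter is held level and points at the post. I'll drop to hole height and take a closer look with predictions to compare.

```bash
python3 -m inch '[[[0.7,0,-0.5,0.006,0],[0.7,-0.1,-0.5,0,0],[0,0,-0.5,0,0],[0,0,0,0,0]]]';  python3 go.py .503 .0355 .056 .127; python3 - <<'E'
from m1 import *
print("=====")
crops([('top',215,140,6),('side',260,170,6)],'pics/c5.png',400,500)
X=[W(sx*.010,-.085+sy*.012,.06) for sx,sy in((-1,1),(-1,-1),(1,-1),(1,1))]+[W(0,-.085,.046),W(-.01,-.085,.046)]
o=robot.get_obs();P=o["position"]
print("top\n",(proj("top",X)-[215,140])*6); print("side\n",(proj("side",X)-[260,170])*6+[400,0])
# predicted tip
Rm=cv2.Rodrigues(np.array([0,0,.107]))[0]
from scipy.spatial.transform import Rotation as Ro
T=Ro.from_quat(o["tool_rot"]).as_matrix()
tail=P+T[:,0]*.010
f=-T[:,2];l=-T[:,1]
f=f+np.array([0,0,-.031])
for s,n in((.092,'tip'),(.046,'seat')):
    q=tail+f*s-l*.00825;print(n,q,(proj("top",q)-[215,140])*6,(proj("side",q)-[260,170])*6+[400,0])
E
```

```text
time: 8.0
position: [0.4944, 0.0297, 0.0558]
tool_rot: [0.721, 0.035, -0.69, 0.049]
ft_force: [-0.3, -0.5, -0.8]
grip_width: 0.0229
t 8.0 pos [0.4944 0.0297 0.0558] R [[0.046, 0.118, -0.992], [-0.016, -0.993, -0.119], [-0.999, 0.021, -0.043]] f [-0.2789 -0.5277 -0.7615] w 0.022850580508973196 q6 1.3060023811501682
turn -0.00879860054296877 shift now-axes [ 0.0068 -0.4747 -0.9273] after-turn axes [ 0.0068 -0.4665 -0.9314]
tip tri [ 0.518  -0.2431  0.0035]
tail end tri [ 0.4019 -0.2476  0.001 ]
flare tri [ 0.5101 -0.22    0.0043]
top
[[ 0.5181 -0.2429]
 [ 0.403  -0.2468]
 [ 0.41   -0.2548]
 [ 0.4097 -0.2374]
 [ 0.476  -0.2471]
 [ 0.4801 -0.2304]
 [ 0.4912 -0.2351]
 [ 0.5101 -0.22  ]
 [ 0.4494 -0.234 ]]
side
[[ 0.5179 -0.2435]
 [ 0.4014 -0.2501]
 [ 0.4088 -0.2545]
 [ 0.4068 -0.2385]
 [ 0.4584 -0.2518]
 [ 0.4848 -0.2292]
 [ 0.4936 -0.2367]
 [ 0.5101 -0.2197]
 [ 0.4483 -0.2336]]
post/slot
plate top [array([0.562 , 0.0015, 0.0141]), array([0.6899, 0.0191, 0.0086])]
[[0.6892 0.0189]
 [0.6573 0.2506]
 [0.5336 0.2361]
 [0.5613 0.0014]]
sides [0.2339 0.1245 0.2363 0.1291]
clamp [0.6104 0.1267 0.1272] [[ 0.0008 -0.0029]
 [ 0.0023  0.0034]
 [-0.0029  0.0014]
 [-0.0002 -0.0019]]
postxy [np.float64(0.6211326468874239), np.float64(0.04243322820477674), 0.06]
proj post top side crop [206.6876 468.1245] top crop [324.1877 122.1205]
bar centre end tri: far bar end top corners
0.45 [[330.0, 60.0], [338.0, 128.0]]
0.55 [[313.0, 53.0], [320.0, 123.0]]
0.65 [[293.0, 47.0], [300.0, 118.0]]
0.75 [[268.0, 42.0], [275.0, 114.0]]
=====
top
 [[157.0049 259.7365]
 [224.2397 252.5387]
 [218.5562 198.3579]
 [151.5851 205.4915]
 [190.1999 238.6371]
 [192.9438 265.4047]]
side
 [[663.5111 124.1962]
 [678.2459 159.4057]
 [725.4932 152.395 ]
 [710.1258 117.3794]
 [693.4911 164.7159]
 [670.1611 168.1878]]
tip [0.5855 0.0326 0.0468] [[214.6074 335.0534]] [[610.8276 183.6131]]
seat [0.5399 0.0271 0.0464] [[226.7077 461.1542]] [[501.4834 200.2444]]
```

View pics/c5.png

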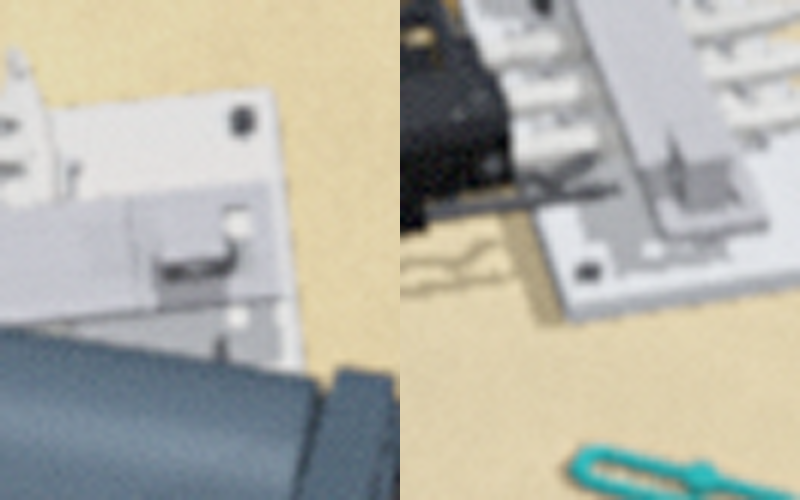

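Relative to the post, the tip sits about 7 mm too far to -y, in line with my prediction. I'll correct that and zoom in once more.

```bash
python3 -m inch '[[[0,-0.35,-0.3,-0.009,0],[0,-0.35,-0.3,0,0],[0,0,-0.3,0,0],[0,0,0,0,0]]]';  python3 go.py .503 .0355 .056 .127; python3 - <<'E' | sed -n '/=====/,$p'
from m1 import *
print("=====")
o=(233,172);s=(282,180)
crops([('top',*o,11),('side',*s,11)],'pics/c6.png',400,500)
X=[W(sx*.010,-.085+sy*.012,.06) for sx,sy in((-1,1),(-1,-1),(1,-1),(1,1))]+[W(-.01,-.085,.046),W(-.01,-.097,.04)]
print("top\n",(proj("top",X)-o+.5)*11); print("side\n",(proj("side",X)-s+.5)*11+[400,0])
E
```

```text
time: 8.43
position: [0.501, 0.0384, 0.056]
tool_rot: [0.72, 0.039, -0.691, 0.052]
ft_force: [0.4, -0.7, -0.8]
grip_width: 0.0231
t 8.4333 pos [0.501  0.0384 0.056 ] R [[0.042, 0.127, -0.991], [-0.015, -0.992, -0.128], [-0.999, 0.021, -0.04]] f [ 0.4152 -0.734  -0.7704] w 0.023107261773910426 q6 1.3180732486048274
turn 0.0004276437306254266 shift now-axes [ 0.0097  0.3172 -0.1613] after-turn axes [ 0.0097  0.3172 -0.1614]
=====
top
 [[ 95.3423 129.6837]
 [218.6061 116.4875]
 [208.1863  17.1562]
 [ 85.4061  30.2344]
 [161.2302 140.0752]
 [223.2903 140.7389]]
side
 [[646.6037 123.193 ]
 [673.6174 187.7437]
 [760.2376 174.8909]
 [732.064  110.6956]
 [658.7953 203.8444]
 [671.7311 257.1364]]
```

View pics/c6.png

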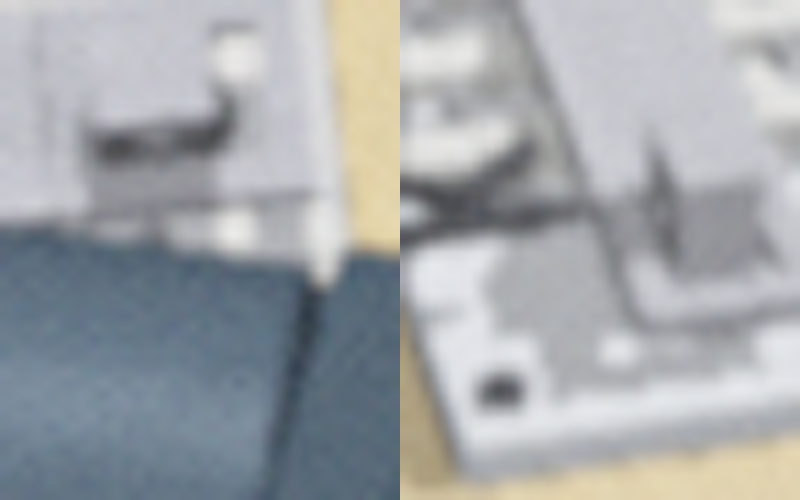

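The top crop puts the post's near face within 1 mm of prediction, and the tip lines up with the hole in the side crop. Inserting now.

```bash
python3 -m inch '[[[0.05,0,-0.5,0,0],[0.04,0,-0.5,0,0],[0.02,0,-0.5,0,0],[0.02,0,-0.5,0,0],[0.02,0,-0.5,0,0],[0.02,0,-0.5,0,0]]]' 60;  python3 go.py .5744 .046 .056 .127
```

```text
time: 9.03
position: [0.5311, 0.0425, 0.0553]
tool_rot: [0.719, 0.039, -0.692, 0.051]
ft_force: [-1.6, -3.5, -0.7]
grip_width: 0.0224
t 9.0333 pos [0.5311 0.0425 0.0553] R [[0.038, 0.127, -0.991], [-0.016, -0.992, -0.127], [-0.999, 0.02, -0.036]] f [-1.5625 -3.4883 -0.7051] w 0.022448628150547052 q6 1.3347590085077476
turn 0.0001112858645591075 shift now-axes [ 0.0866  0.2029 -4.3418] after-turn axes [ 0.0866  0.2024 -4.3418]
```

The tip is in the hole with light forces, so I'll keep pushing.

```bash
python3 -m inch '[[[0.03,0.08,-0.5,0,0],[0.02,0.05,-0.5,0,0],[0.02,0,-0.5,0,0],[0.02,0,-0.5,0,0]]]';  python3 go.py .5744 .046 .056 .127
```

```text
time: 9.37
position: [0.5398, 0.0438, 0.0526]
tool_rot: [0.708, 0.04, -0.703, 0.051]
ft_force: [-8.7, -6.5, 3.2]
grip_width: 0.0226
t 9.3667 pos [0.5398 0.0438 0.0526] R [[0.007, 0.128, -0.992], [-0.015, -0.992, -0.128], [-1.0, 0.016, -0.005]] f [-8.7056 -6.5473  3.217 ] w 0.0226315149406767 q6 1.3426805719792847
turn 0.0011592975641789849 shift now-axes [-0.3198  0.2282 -3.4585] after-turn axes [-0.3198  0.2242 -3.4587]
```

```bash
python3 -m inch '[[[-0.3,0.15,-0.2,0,0],[-0.1,0.1,-0.9,0,0],[-0.05,0.05,-1,0,0],[-0.05,0,-1,0,0]]]';  python3 go.py .5744 .046 .056 .127
```

```text
time: 9.7
position: [0.5421, 0.0449, 0.0531]
tool_rot: [-0.683, -0.043, 0.727, -0.049]
ft_force: [-13.5, -5.2, 5.7]
grip_width: 0.0223
t 9.7 pos [0.5421 0.0449 0.0531] R [[-0.061, 0.13, -0.99], [-0.014, -0.991, -0.129], [-0.998, 0.006, 0.062]] f [-13.5311  -5.2292   5.7275] w 0.02233369025898578 q6 1.3507567907642877
turn 0.003449820275096549 shift now-axes [-0.4904  0.3171 -3.1887] after-turn axes [-0.4904  0.3061 -3.1898]
```

```bash
python3 -m inch '[[[-0.5,0.15,0.2,0,0],[-0.2,0,0,0,0]]]';  python3 go.py .5744 .046 .056 .127
```

```text
time: 9.87
position: [0.5394, 0.0437, 0.0597]
tool_rot: [-0.682, -0.043, 0.729, -0.049]
ft_force: [-2.7, -0.5, -0.9]
grip_width: 0.0228
t 9.8667 pos [0.5394 0.0437 0.0597] R [[-0.066, 0.13, -0.989], [-0.013, -0.991, -0.13], [-0.998, 0.004, 0.067]] f [-2.6645 -0.5304 -0.9145] w 0.022759410725703963 q6 1.3464460042104611
turn 0.003726886793352868 shift now-axes [ 0.1345  0.2293 -3.5142] after-turn axes [ 0.1345  0.2162 -3.5151]
```

```bash
python3 -m inch '[[[0,0,-2,0,0],[-0.1,0,-2,0,0]]]';  python3 go.py .5744 .046 .058 .127
```

```text
time: 10.03
position: [0.5628, 0.048, 0.057]
tool_rot: [-0.668, -0.044, 0.741, -0.049]
ft_force: [-10.6, -10.6, 5.9]
grip_width: 0.0222
t 10.0333 pos [0.5628 0.048  0.057 ] R [[-0.102, 0.132, -0.986], [-0.015, -0.991, -0.131], [-0.995, 0.001, 0.103]] f [-10.6438 -10.5773   5.9031] w 0.02215867209491932 q6 1.3612465272849827
turn 0.004993174503870712 shift now-axes [-0.213   0.3528 -1.1087] after-turn axes [-0.213   0.3472 -1.1105]
```

```bash
python3 -m inch '[[[-0.3,0.3,-0.2,0,0],[-0.25,0.1,-1.5,0,0],[-0.1,0,-1,0,0]]]';  python3 go.py .5744 .046 .058 .127;  python3 -c "
from h import *
crops([('top',215,140,6),('side',260,150,6)],'pics/c7.png',400,500)"
```

```text
time: 10.28
position: [0.5865, 0.0489, 0.0606]
tool_rot: [-0.664, -0.045, 0.745, -0.049]
ft_force: [-12.5, -3.5, -0.2]
grip_width: 0.0226
t 10.2833 pos [0.5865 0.0489 0.0606] R [[-0.114, 0.133, -0.985], [-0.012, -0.991, -0.132], [-0.993, -0.003, 0.115]] f [-12.4859  -3.5373  -0.1639] w 0.02258091256297109 q6 1.3613006958303726
turn 0.006016075976697621 shift now-axes [0.4007 0.1298 1.2046] after-turn axes [0.4007 0.137  1.2038]
```

View pics/c7.png

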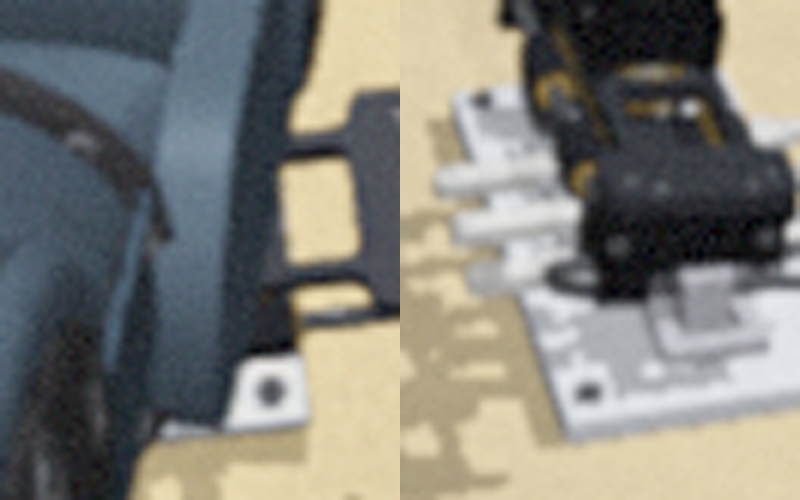

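The outer leg's neck has passed the post, and the cotter has run on about 10 mm to the eye stop. I'll draw it back to the seated position and then check.

```bash
python3 -m inch '[[[0.05,0.05,0.5,0,0],[0.05,0,0.4,0,0],[0,0,0,0,0]]]';  python3 go.py .5744 .046 .058 .127
```

```text
time: 10.63
position: [0.5811, 0.0478, 0.0601]
tool_rot: [-0.668, -0.045, 0.741, -0.049]
ft_force: [0.4, 1.4, -1.0]
grip_width: 0.0224
t 10.6333 pos [0.5811 0.0478 0.0601] R [[-0.104, 0.132, -0.986], [-0.012, -0.991, -0.132], [-0.995, -0.002, 0.104]] f [ 0.4389  1.4085 -0.981 ] w 0.022390721558468774 q6 1.3577002203532595
turn 0.005722862577927756 shift now-axes [0.2812 0.0889 0.6632] after-turn axes [0.2812 0.0927 0.6627]
```

```bash
python3 -m inch '[[[0.08,0,0.5,0,0],[0.04,0,0.2,0,0],[0,0,0,0,0]]]';  python3 go.py .5744 .046 .058 .127
```

```text
time: 10.88
position: [0.5753, 0.0464, 0.0607]
tool_rot: [-0.67, -0.045, 0.74, -0.049]
ft_force: [0.3, -0.4, -2.0]
grip_width: 0.0227
t 10.8833 pos [0.5753 0.0464 0.0607] R [[-0.098, 0.132, -0.986], [-0.012, -0.991, -0.132], [-0.995, -0.001, 0.099]] f [ 0.2933 -0.4138 -1.9703] w 0.02266295362982127 q6 1.35525581001706
turn 0.005620493903701451 shift now-axes [0.2764 0.0258 0.0656] after-turn axes [0.2764 0.0262 0.0655]
```

```bash
python3 -m inch '[[[0.1,0,0,0,0],[0,0,0,0,0.55],[0,0,0,0,0.55],[0,0,0,0,0.55],[0,0,0,0,0.55],[-1,0,0,0,0.55],[-3,0,0,0,0.55],[-3,0,0,0,0.55]]]'; python3 -m inch '[[[-2,3,2,0,0.55],[-2,3,2,0,0.55],[0,3,2,0,0.55],[0,3,2,0,0.55],[0,3,2,0,0.55],[0,3,1,0,0.55],[0,3,0,0,0.55]]]'; python3 - <<'E' | sed -n '/=====/,$p'
from m1 import *
print("=====")
o=(215,150);s=(262,160)
crops([('top',*o,7),('side',*s,7)],'pics/c8.png',400,500)
X=[W(x,-.085+y,.046) for x,y in((.046,0),(-.074,.00825),(.02,.0115))]
print("expected tip, tail end, neck: top\n",(proj("top",X)-o+.5)*7); print("side\n",(proj("side",X)-s+.5)*7+[400,0])
E
```

```text
time: 11.55
position: [0.5785, 0.0473, 0.127]
tool_rot: [-0.665, -0.045, 0.744, -0.048]
ft_force: [1.0, 0.3, 0.2]
grip_width: 0.0475
time: 12.13
position: [0.5071, -0.1774, 0.1939]
tool_rot: [-0.674, -0.048, 0.736, -0.055]
ft_force: [1.3, 0.6, 0.1]
grip_width: 0.0479
=====
expected tip, tail end, neck: top
 [[210.8351  69.822 ]
 [222.4959 448.8763]
 [182.2226 153.7338]]
side
 [[856.1778 247.1749]
 [523.7281 281.55  ]
 [777.4894 238.1406]]
```

View pics/c8.png

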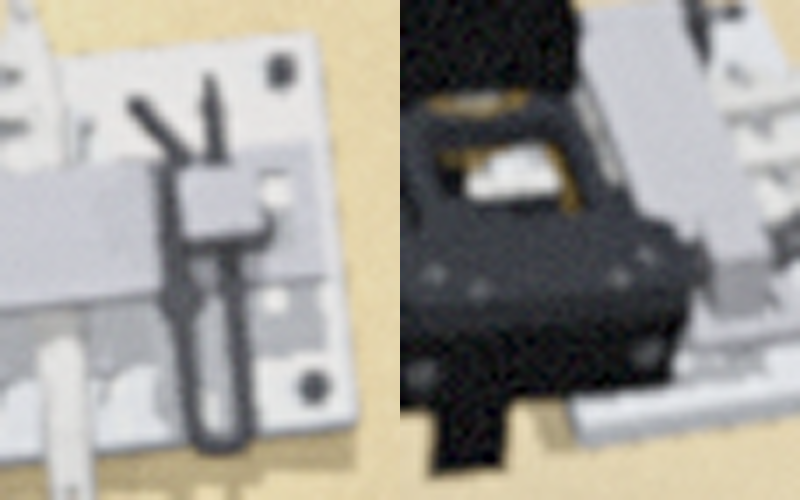

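The tip is at (209,72) against an expected (211,70), and the tail end at (222,450) against (222,449), so the cotter is home. The neck is past the post's far face.

```bash
python3 -c "
from rig import robot
o=robot.get_obs();print(o['time'],o['ft_force']);print(robot.hand_in())"
```

```text
12.2333 [-0.16246733  0.23307531 -0.11775491]
the job is handed in; nothing more can be done
None
```

The bar is down flat over the levers with the post through its slot. The cotter is pushed home through the cross hole with its outer leg snapped over the post. I let go, backed the arm clear and handed the job in at 12.2 s.

**Bar:** it met its stop with the top 39 mm above the table, as specified. The wrist force reached 38 N while I was pressing it.

**Cotter:** in the last top view, the tip and tail end lie within about 1 mm of the home position. The neck is past the post's far face, and the outer leg looks relaxed.

**Went less cleanly:**
- The push tilted the tool by about 0.1 rad.
- The cotter ran about 10 mm too far, to its eye stop. I drew it back with almost no force.
- The gripper hid the cotter in the last side view, so its final position rests on the top view alone.

I never moved the plug gauge, tape roll, pliers or the two look-alikes, but I did not measure them again at the end.

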